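# Clamp a beamsplitter cube and back the thumbscrew off a quarter turn

## Robot

A 6-joint arm with a two-finger parallel gripper is mounted at the origin on the work surface. World frame = base frame: x ahead of the robot, y to its left, z up, the work surface at z = 0. Lengths are in m, angles in rad, forces in N, time in s.
With the tool pointing down it reaches from about 0.4 to 0.925 m from the base axis. Payload 12.5 kg.
Tool frame: the origin (TCP) lies on the centre line of the jaws, within the pads' length; the fingertips stand 14 mm ahead of it and the grasp point (between the pads) lies 5 mm behind it; z points along the fingers, y is the line along which they close (so a half turn about z gives the same grasp; the last joint's range is limited). The gripper opens to 95 mm and grips with 3 to 60 N. Pads are 20 mm wide; open, the fingers measure 119 mm over their backs; the gripper's body (75 mm by 180 mm) begins 59 mm behind the grasp point.
Start: joints at [-1.27, 0.491, 1.559, -0, 1.092, -0.106], TCP at [0.247, -0.574, 0.229] pointing down, gripper open.
Joint ranges: [-3.1, 3.1], [-0.84, 2.19], [0.05, 2.79], [-1.13, 4.28], [0.06, 2.93], [-2.69, 2.69]. Speed limits (rad/s): [2.22, 2.22, 2.79, 3.14, 3.14, 3.14].

## Interface

Orientations are given as a unit quaternion [x, y, z, w].
In Python, from plant import env gives the robot as it stands.
- The arm moves only by the shell command python3 -m creep 'ROWS' [OPENING] [FORCE]. ROWS is text: rows parted by semicolons, each of 4 numbers parted by spaces: the shift along the tool's x, y, z in m, then the turn about the tool's z in rad. In form: dx dy dz twist; .... A call has 1 to 12 rows; each row is the pose to reach, as a shift and turn from the pose commanded when the call began, along the tool's axes at that moment; what a row does not reach only later rows make up. A row lasts 1/12 s, in which the tool goes at most 41.7 mm and 7.16 degrees, less where a joint would pass 70% of its speed; a pose out of reach is approached as far as the arm can. A call with a gripper value outside its range is refused whole. OPENING is the closure in counts, from 0 (fully open) to 255 (shut), set as the call begins (- or left out, the last holds). The fingers move at their own pace and stop on an object; FORCE is the grip in N (left out, the last holds). Time passes only in rows, so rows that repeat a pose let the fingers close. It gives the time, the measured TCP pose, the force, the opening and the grip force at its end, in the units of the state.
- env.get_state(): the state, without advancing time (a new reading comes with each control period).
- env.snapshot(name): name is "scene" or "top" or "wrist"; returns a dict with "image" (420x560x3 uint8, blue, green, red), "vertical_fov" (degrees; the focal length in pixels is half the picture's height over the tangent of half this angle, whatever the lens; pixels are square), "cx", "cy" (the principal point, pixels), "D" ([k1, k2, p1, p2, k3] as OpenCV has them; the pictures are not rectified), "camera_from_world" (4x4, takes a point from world to camera coordinates). Camera axes: x right, y down, z forward; pixel columns grow to the right and rows downward; lengths in m; the calibration is good to about 2 mm. A picture is of the moment at which its call begins. There is no depth.
- env.job_done(): hands the job in; it is judged then, once.
The state is a dict: "time_s": time; "q": joint angles; "qvel": joint speeds; "tau": joint torques, N m; "position": TCP position; "eef_rot": TCP orientation; "contact_force": force on the tool from outside, world axes, zero at the start; "wrist_torque": the same for the moment, N m; "gripper_width": finger opening in m; "finger_force": force on a finger pad.
Only numpy, scipy, OpenCV 4.12 (cv2) and the standard library are available. Lean on these libraries where they do the work, as an engineer would, in place of code of your own. Each camera call takes 0.05 s, during which the arm holds its last target. There are 200 camera calls.

## Task

Take the beamsplitter cube out of the optics tray, stand it squarely inside the engraved outline on the clamp mount's platform, and swing the clamp arm over it as far as its stop. Turn the thumbscrew down (clockwise) until it seats on the cube, then back it off a quarter turn so that the cube can still be nudged during alignment, and finish holding the knob at that setting, without letting go. Leave the other optics and tools where they are.

Things in the scene. Friction and masses are not known exactly. Their poses are not given: they have to be found in the camera images.
- cube: mounted beamsplitter cube, the task's part: black frame 30 x 30 x 30 mm, a round pale-blue window on each of its four sides, a white diagonal line across its plain top; about 70 g. Lies upright in one of the tray's four compartments. Origin at the centre of its underside, z up, x and y square to its sides (all four sides are alike)
- tray: dark grey open optics tray, light floor, 174 x 174 mm, outer walls and the crossing dividers 18 mm high and 4 mm thick, floor 4 mm thick; four compartments of 81 x 81 mm, centres 42.5 mm from the middle along x and y. Fixed to the table. Origin at the centre of its underside, x and y along its sides
- mount: clamp mount fixed on the table: steel foot 64 mm wide, pedestal, bare aluminium platform 98 x 66 x 10 mm with its top 50 mm above the table, spanning x -33 to +65 mm, y -33 to +33 mm. A steel clamp post, 12.7 mm diameter, stands on it at x = +50 mm, y = 0, ending 52 mm above the platform. Origin on the table under the outline's centre; x points from the outline to the post; z up
- seat (a point): centre of the dark engraved outline (34 mm square, sides along the mount's x and y) on the platform's top, 50 mm above the table; axes as mount. The cube goes here
- post_top (a point): top end of the clamp post, 52 mm above the platform, on the axis about which the clamp arm swings. The arm is a black bar 14 mm wide, 10 mm thick, its underside 36 mm above the platform (6 mm above the cube's top); its 18 mm wide round end carries the thumbscrew 50 mm from the post's axis
- clamp_arm (a joint): swing of the clamp arm about the post, rad: 0 = at its stop, over the centre of the outline (pointing from the post towards the mount's -x); positive = open, counter-clockwise seen from above (1.57: pointing to the mount's -y). Starts 0.95 to 1.6, range 0 to 1.75; stays where it is left (friction 0.1 N m, some 2 N at the screw)
- thumbscrew: vertical thumbscrew in the end of the clamp arm: round ribbed red knob, 22 mm diameter, 20 mm tall, dark radial mark on top, steel stem, white 6 mm bearing tip. Knob underside 52 mm, top 72 mm above the platform when seated (6 mm of free stem above the arm). Origin at the tip on the screw's axis, z up. Swings with the arm: the knob can serve as its handle
- knob_top (a point): centre of the knob's top face, on the screw's axis, 42 mm above the bearing tip
- screw_turn (a joint): how far the thumbscrew is backed off its seat, rad, relative to the arm: 0 = seated, a firm stop with the tip bearing on the cube (the same with no cube there); positive = unscrewed, counter-clockwise from above; 1.57 = a quarter turn. Starts 1.0 to 2.4, range 0 to 4.5. Friction 0.03 N m, lead 1.25 mm a turn: the tip clears the cube by some tenths of a mm as the arm swings over it
- lens_cell: round black lens cell in one compartment of the tray, 31 mm diameter, 12 mm tall, a domed clear lens on top; leave it alone
- filter_cell: round bright aluminium filter cell in one compartment of the tray, 31 mm diameter, 10 mm tall, orange glass; leave it alone
- tube_spacer: brass spacer ring in one compartment of the tray, 31 mm outside diameter, 16 mm tall, open through the middle; leave it alone
- ball_driver: yellow-handled screwdriver lying on the table, 190 mm long, origin at its middle; leave it alone
- objective: white microscope objective with a green band, standing on the table, 33 mm diameter, 48 mm tall; leave it alone
- wipe_box: green and white box of wipes on the table, 75 x 125 x 70 mm; leave it alone
- slide_box: closed blue slide box on the table, 85 x 100 x 30 mm; leave it alone
There are look-alikes about, which are no part of the job. What is shaped like the mount but brown or purple is not meant.

How it is judged:
By the outcome, as a careful person would: the job done as asked, in the order asked, and still so for the second after the job is handed in, while the arm keeps its last pose, push and grip.
It also fails if it takes over 61 s, if anything falls off the work surface, if the arm or the gripper's body presses on something with over 40 N, if the wrist force passes 120 N, or if a joint passes its speed limit or range.

## Working session

There is one attempt and no reset: what is moved stays moved. The work goes in short steps, Python scripts to look and compute and a shell command to move; the robot and the scene stay as the last step left them, time stands still between calls to the robot, and variables do not carry over. Pictures are saved under pics/ and viewed, at most 10 in all, crops included, and the job is handed in when it is done.

```bash
mkdir -p pics; ls; cat > h.py <<'E'
import numpy as np, cv2
from plant import env
def snap(n,f=None):
    s=env.snapshot(n)
    if f: cv2.imwrite('pics/'+f,s['image'])
    return s
def cam(s):
    f=s['image'].shape[0]/2/np.tan(np.radians(s['vertical_fov'])/2)
    K=np.array([[f,0,s['cx']],[0,f,s['cy']],[0,0,1.]])
    return K,np.array(s['D'],float),np.array(s['camera_from_world'])
def ray(s,uv,z):
    K,D,T=cam(s)
    p=cv2.undistortPoints(np.array(uv,float).reshape(-1,1,2),K,D).reshape(-1,2)
    R,t=T[:3,:3],T[:3,3]; c=-R.T@t
    d=np.c_[p,np.ones(len(p))]@R
    return c+d*((z-c[2])/d[:,2])[:,None]
def proj(s,P):
    K,D,T=cam(s)
    return cv2.projectPoints(np.array(P,float).reshape(-1,3),cv2.Rodrigues(T[:3,:3])[0],T[:3,3],K,D)[0].reshape(-1,2)
E
python3 - <<'E'
from h import *
import json,pickle
for n in('scene','top'):
    s=snap(n,n+'0.png'); pickle.dump(s,open(n+'0.pkl','wb'))
    K,D,T=cam(s); print(n,K[0,0],D,(-T[:3,:3].T@T[:3,3]).round(3))
st=env.get_state()
print({k:np.round(v,3) for k,v in st.items()})
E
```

```text
pics
scene 486.48361768828977 [-0.09335685  0.          0.          0.          0.        ] [ 1.159 -0.394  1.167]
top 498.04696782971985 [-0.17669187  0.          0.          0.          0.        ] [0.196 0.008 1.74 ]
{'time_s': np.float64(0.1), 'q': array([-1.27 ,  0.491,  1.559, -0.   ,  1.092, -0.106]), 'qvel': array([ 0.   , -0.001, -0.003, -0.   ,  0.002, -0.   ]), 'tau': array([ 3.0000e-03, -6.1362e+01, -2.5861e+01,  6.9000e-02,  4.7000e-02,
       -0.0000e+00]), 'position': array([ 0.247, -0.574,  0.228]), 'eef_rot': array([ 0.979,  0.202, -0.   , -0.   ]), 'contact_force': array([-0.872, -0.682, -0.372]), 'wrist_torque': array([ 0.01 , -0.018, -0.072]), 'finger_force': np.float64(0.0), 'gripper_width': np.float64(0.095)}
```

```bash
python3 -c "
import cv2
i=cv2.imread('pics/top0.png');j=cv2.imread('pics/scene0.png')
cv2.imwrite('pics/t.png',cv2.resize(i,(800,600),interpolation=cv2.INTER_CUBIC))
"
```

```text
(no output)
```

View pics/t.png

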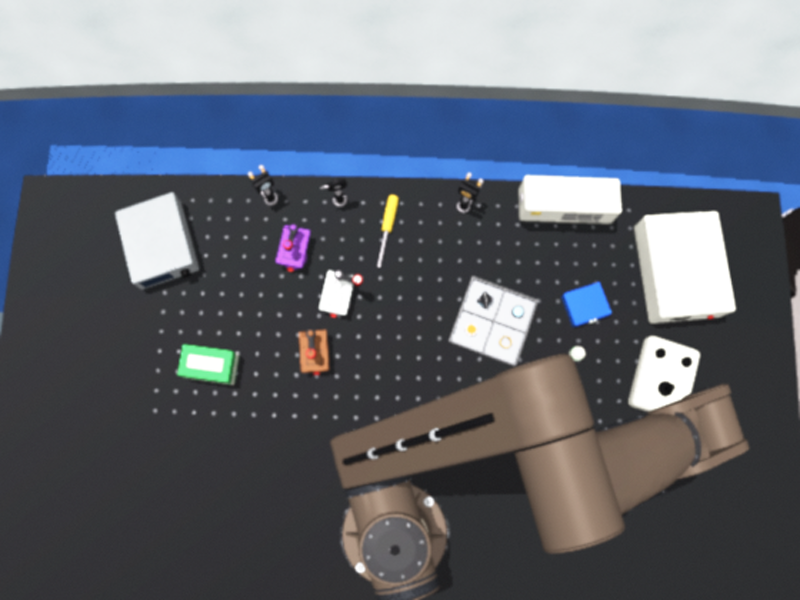

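View pics/scene0.png

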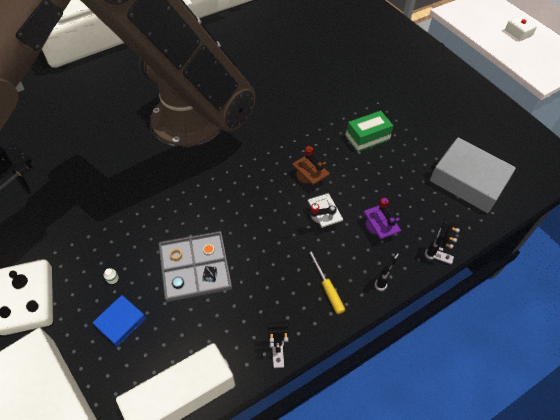

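The top view (800x600) shows the tray centred near (494,319) with the cube at (485,300), and the bare mount near (338,293) with its red knob at (358,280). The scene view shows the tray at (195,265) with the cube at (209,273), and the mount at (323,210). I'll enlarge both next.

```bash
python3 - <<'E'
import cv2,numpy as np
t=cv2.imread('pics/top0.png');s=cv2.imread('pics/scene0.png')
def c(i,x,y,w=66,h=50):
    return cv2.resize(i[y:y+h,x:x+w],(396,300),interpolation=cv2.INTER_CUBIC)
# top: tray(312-380,190-258) mount
a=np.vstack([np.hstack([c(t,312,192),c(t,212,178)]),np.hstack([c(s,170,245),c(s,290,185)])])
cv2.imwrite('pics/crops.png',a)
E
```

```text
(no output)
```

View pics/crops.png

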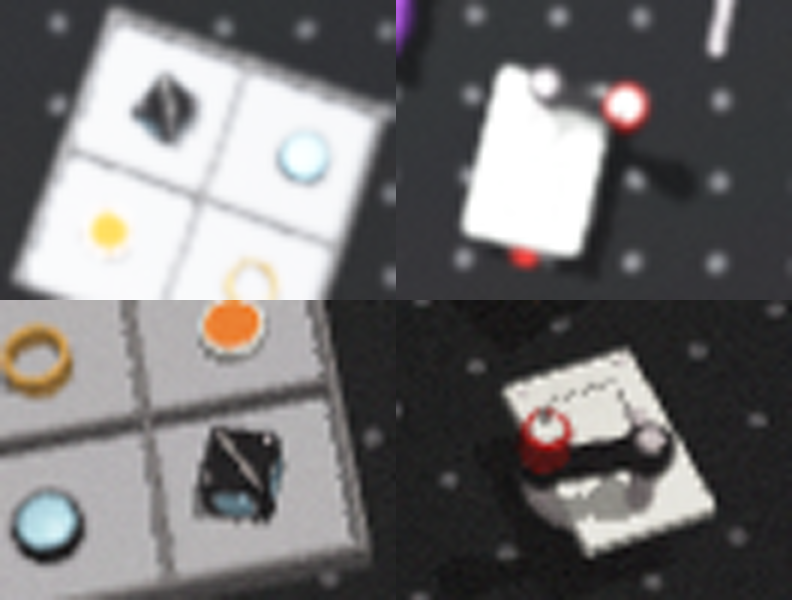

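Top crop: cube top centre at about (340,210), post at (236.8,191.7), knob at (250.5,195.3). Platform corners show in both views, and the mount's x axis points roughly along world +x.

```bash
cat > m.py <<'E'
from h import *
import pickle
T=pickle.load(open('top0.pkl','rb'));S=pickle.load(open('scene0.pkl','rb'))
def show(n,a): print(n,a.round(4).tolist())
show('post T',ray(T,[[236.8,191.7]],.102)); show('post S',ray(S,[[(650-396)/6+290,(440-300)/6+185]],.102))
show('knob T',ray(T,[[250.5,195.3]],.122)); show('knob S',ray(S,[[(546-396)/6+290,(425-300)/6+185]],.122))
show('plat T',ray(T,[[231,188.8],[223.2,216.8],[243,220.8]],.05))
p=ray(S,[[307.7,199.5],[328.7,193],[343.3,219.2],[322.3,227.7]],.05);show('plat S',p)
show('len',np.linalg.norm(np.diff(p[[0,1,2,3,0]],axis=0),axis=1))
show('tray T',ray(T,[[330.7,193.7],[376.7,210.7],[314.5,239]],.018))
show('cube T',ray(T,[[340,192+108/6]],.034))
c=ray(S,[[(212)/6+170,(430-300)/6+245],[278/6+170,(432-300)/6+245],[268/6+170,(487-300)/6+245],[208/6+170,(487-300)/6+245]],.034);show('cubeS',c)
E
python3 m.py
```

```text
post T [[0.6059, 0.1446, 0.102]]
post S [[0.6102, 0.146, 0.102]]
knob T [[0.5895, 0.0965, 0.122]]
knob S [[0.5899, 0.1015, 0.122]]
plat T [[0.629, 0.1697, 0.05], [0.5283, 0.1926, 0.05], [0.5158, 0.1234, 0.05]]
plat S [[0.5215, 0.1304, 0.05], [0.5341, 0.1952, 0.05], [0.6295, 0.1768, 0.05], [0.6217, 0.1107, 0.05]]
len [0.0659, 0.0972, 0.0665, 0.1021]
tray T [[0.6273, -0.1837, 0.018], [0.5688, -0.3485, 0.018], [0.4627, -0.1266, 0.018]]
cube T [[0.565, -0.2146, 0.034]]
cubeS [[0.5523, -0.2149, 0.034], [0.5683, -0.1907, 0.034], [0.5898, -0.2072, 0.034], [0.5762, -0.2294, 0.034]]
```

```bash
cat >> h.py <<'E'
def go(x,y,z,yaw):
    """rows needed to bring TCP to xyz with tool-y at world yaw deg (mod 180)"""
    from scipy.spatial.transform import Rotation as Ro
    st=env.get_state();R=Ro.from_quat(st['eef_rot']).as_matrix()
    y0=np.degrees(np.arctan2(R[1,1],R[0,1])); tw=-((yaw-y0+90)%180-90)
    print('yaw',y0.round(2),'z',R[:,2].round(4),'pos',np.round(st['position'],4),'q6',round(st['q'][5],2),'t',st['time_s'])
    print('d',(R.T@(np.array([x,y,z])-st['position'])).round(4),'tw',np.radians(tw).round(4),'alt',np.radians(tw+(180 if tw<0 else -180)).round(3))
E
python3 -c "
from h import *
go(.57,-.212,.20,-36)"
```

```text
yaw -66.69 z [-3.e-04  9.e-04 -1.e+00] pos [ 0.2472 -0.5738  0.2281] q6 -0.11 t 0.1
d [ 0.4396 -0.2045  0.0284] tw -0.5357 alt 2.606
```

```bash
python3 -m creep '0.44 -0.2045 0.02 -0.535;0.44 -0.2045 0.02 -0.535;0.44 -0.2045 0.02 -0.535;0.44 -0.2045 0.02 -0.535;0.44 -0.2045 0.02 -0.535;0.44 -0.2045 0.02 -0.535;0.44 -0.2045 0.02 -0.535;0.44 -0.2045 0.02 -0.535;0.44 -0.2045 0.02 -0.535;0.44 -0.2045 0.02 -0.535;0.44 -0.2045 0.02 -0.535;0.44 -0.2045 0.02 -0.535'; python3 -m creep '0 0 0 0;0 0 0 0;0 0 0 0;0 0 0 0'; python3 - <<'E'
from h import *
import pickle
s=snap('wrist','w1.png');pickle.dump(s,open('w1.pkl','wb'));go(.57,-.212,.20,-36)
cv2.imwrite('pics/w1b.png',cv2.resize(s['image'],(800,600),interpolation=cv2.INTER_CUBIC))
E
```

```text
time_s: 1.1
position: [0.5722, -0.2091, 0.2082]
eef_rot: [0.891, 0.454, 0.0, -0.0]
contact_force: [0.2, 0.2, 1.1]
gripper_width: 0.0949
finger_force: 0.0
time_s: 1.43
position: [0.5699, -0.2129, 0.2086]
eef_rot: [0.891, 0.453, -0.0, -0.0]
contact_force: [0.3, 0.8, 0.0]
gripper_width: 0.0951
finger_force: 0.0
yaw -36.12 z [-1.e-04 -1.e-04 -1.e+00] pos [ 0.5699 -0.2131  0.2087] q6 0.16 t 1.4833
d [ 0.001  -0.0005  0.0087] tw -0.0021 alt 3.139
```

View pics/w1b.png

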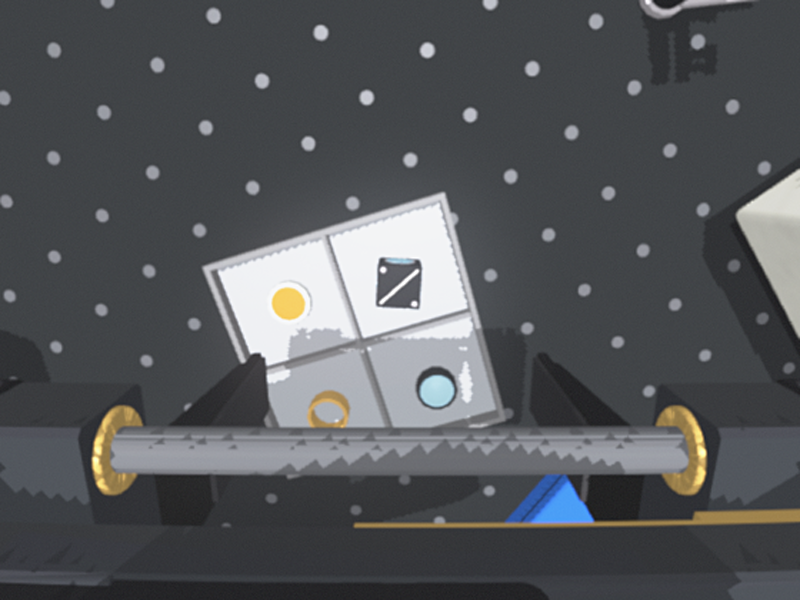

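The wrist view shows the cube's top face with corners at about (379,263), (422,264), (420,308), (377,306) in the 800x600 picture. It is clear of the tray walls.

```bash
python3 - <<'E'
from h import *
import pickle
s=pickle.load(open('w1.pkl','rb'))
p=ray(s,np.array([[379,263],[422,264],[420,308],[377,306]])*.7,.034)
print(p.round(4),p.mean(0).round(4)); e=np.roll(p,-1,0)-p
print(np.linalg.norm(e,axis=1).round(4),(np.degrees(np.arctan2(e[:,1],e[:,0]))%90).round(1))
i=s['image'][170:230,245:315]; cv2.imwrite('pics/w1c.png',cv2.resize(i,(700,600),interpolation=cv2.INTER_CUBIC))
E
```

```text
[[ 0.5684 -0.1924  0.034 ]
 [ 0.5908 -0.2096  0.034 ]
 [ 0.5724 -0.2332  0.034 ]
 [ 0.5498 -0.215   0.034 ]] [ 0.5704 -0.2125  0.034 ]
[0.0283 0.0299 0.0289 0.0292] [52.5 51.9 51.1 50.7]
```

View pics/w1c.png

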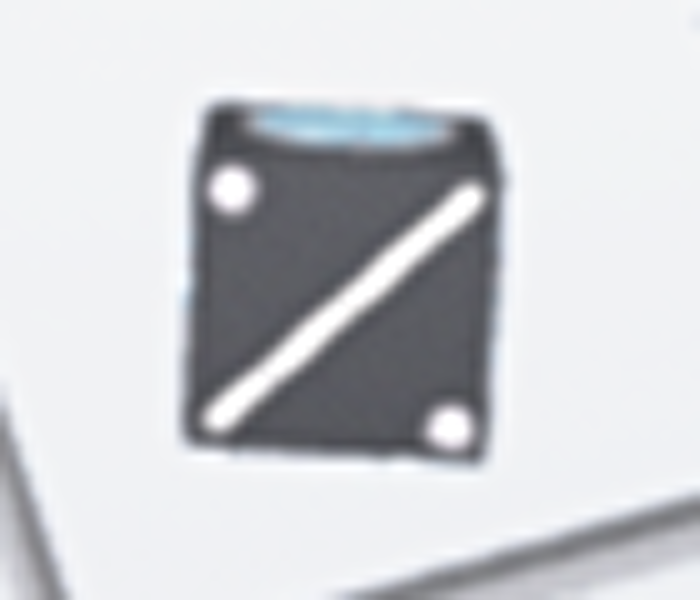

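The enlarged crop shows the top-face corners at TL (198,150), TR (500,167), BR (486,462) and BL (186,443), at 10x with offset (245,170).

```bash
python3 - <<'E'
from h import *
import pickle
s=pickle.load(open('w1.pkl','rb'))
p=ray(s,np.array([[198,150],[500,167],[486,462],[186,443]])/10-.45+[245,170],.034)
c=p.mean(0); e=np.roll(p,-1,0)-p
a=np.degrees(np.arctan2(e[:,1],e[:,0]))%90
print(c.round(4),np.linalg.norm(e,axis=1).round(4),a.round(1))
go(c[0],c[1],.034,a.mean())
go(c[0],c[1],.034,a.mean()-90)
E
```

```text
[ 0.5695 -0.2124  0.034 ] [0.0284 0.0287 0.0289 0.0284] [50.6 51.8 50.1 50.9]
yaw -36.12 z [-1.e-04 -1.e-04 -1.e+00] pos [ 0.5699 -0.2131  0.2087] q6 0.16 t 1.4833
d [ 0.0004 -0.0007  0.1747] tw -1.5183 alt 1.623
yaw -36.12 z [-1.e-04 -1.e-04 -1.e+00] pos [ 0.5699 -0.2131  0.2087] q6 0.16 t 1.4833
d [ 0.0004 -0.0007  0.1747] tw 0.0525 alt -3.089
```

```bash
python3 -m creep '0 -0.0005 0.04 0.0525;0 -0.0005 0.08 0.0525;0 -0.0005 0.12 0.0525;0 -0.0005 0.14 0.0525;0 -0.0005 0.155 0.0525;0 -0.0005 0.17 0.0525;0 -0.0005 0.178 0.0525;0 -0.0005 0.179 0.0525;0 -0.0005 0.179 0.0525;0 -0.0005 0.179 0.0525' 142 20; python3 -m creep '0 0 0 0;0 0 0 0;0 0 0 0;0 0 0 0;0 0 0 0;0 0 0 0' 255 20;python3 -c "
from h import *
go(.5705,.147,.18,-102)"
```

```text
time_s: 2.32
position: [0.5703, -0.2123, 0.0306]
eef_rot: [0.903, 0.43, 0.0, 0.001]
contact_force: [0.3, -0.3, -1.1]
gripper_width: 0.0426
finger_force: 0.0
time_s: 2.82
position: [0.5704, -0.2119, 0.0304]
eef_rot: [0.903, 0.43, 0.0, 0.0]
contact_force: [-0.5, -0.5, 6.1]
gripper_width: 0.0296
finger_force: 20.0
yaw -39.04 z [ 9.e-04 -6.e-04 -1.e+00] pos [ 0.5704 -0.2119  0.0304] q6 0.22 t 2.8167
d [ 0.2789 -0.2258 -0.1498] tw 1.0988 alt -2.043
```

```bash
python3 -m creep '0 0 -0.01 0;0 0 -0.03 0;0 0 -0.07 0;0 0 -0.11 0;0 0 -0.15 0;0 0 -0.19 0;0 0 -0.19 0;0 0 -0.19 0'; python3 -c "
from h import *
go(.51,.166,.225,-102)"
```

```text
time_s: 3.48
position: [0.5706, -0.2119, 0.2225]
eef_rot: [0.903, 0.43, 0.001, 0.002]
contact_force: [-0.5, 0.1, -1.2]
gripper_width: 0.0297
finger_force: 20.0
yaw -39.04 z [ 0.0043 -0.0022 -1.    ] pos [ 0.5706 -0.2119  0.2225] q6 0.22 t 3.4833
d [ 0.2554 -0.285  -0.0036] tw 1.0989 alt -2.043
```

```bash
python3 -m creep '0.255 -0.285 0 1.099;0.255 -0.285 0 1.099;0.255 -0.285 0 1.099;0.255 -0.285 0 1.099;0.255 -0.285 0 1.099;0.255 -0.285 0 1.099;0.255 -0.285 0 1.099;0.255 -0.285 0 1.099;0.255 -0.285 0 1.099;0.255 -0.285 0 1.099;0.255 -0.285 0 1.099;0.255 -0.285 0 1.099'; python3 -m creep '0 0 0 0;0 0 0 0;0 0 0 0;0 0 0 0'; python3 - <<'E'
from h import *
import pickle
s=snap('wrist','w2.png');pickle.dump(s,open('w2.pkl','wb'));go(.51,.166,.225,-102)
cv2.imwrite('pics/w2b.png',cv2.resize(s['image'],(800,600),interpolation=cv2.INTER_CUBIC))
E
```

```text
time_s: 4.48
position: [0.5084, 0.167, 0.2184]
eef_rot: [0.995, -0.103, -0.001, 0.0]
contact_force: [-0.7, 0.2, -1.1]
gripper_width: 0.0298
finger_force: 20.0
time_s: 4.82
position: [0.5096, 0.1648, 0.2194]
eef_rot: [0.994, -0.105, -0.0, 0.0]
contact_force: [-0.0, 0.1, -0.6]
gripper_width: 0.03
finger_force: 20.0
yaw -102.08 z [-1.e-04 -2.e-04 -1.e+00] pos [0.5096 0.1649 0.2195] q6 1.97 t 4.8667
d [ 0.0002 -0.0011 -0.0055] tw -0.0014 alt 3.14
```

View pics/w2b.png

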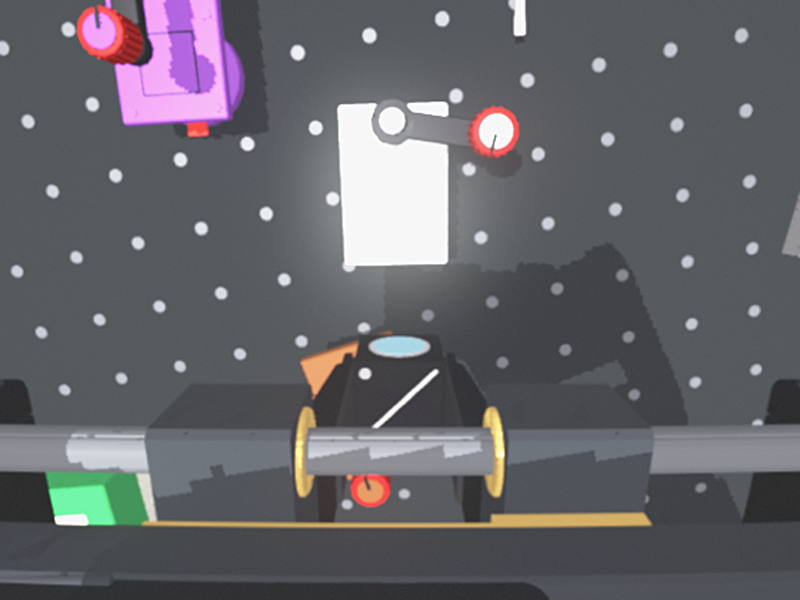

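The wrist view shows the bare platform overexposed, with corners at about (338,104), (447,101), (448,264), (345,266). The post top is at (392,119) and the knob top at (496,131); the cube is held straight. I'll fit lines to the platform edges.

```bash
cat > fit.py <<'E'
from h import *
import pickle,sys
s=pickle.load(open('w2.pkl','rb')); g=s['image'].astype(float).mean(2)
def cross(prof,x0):   # subpixel half-level crossing
    th=185; b=prof>th
    k=np.flatnonzero(b[1:]!=b[:-1]); 
    return [x0+i+(th-prof[i])/(prof[i+1]-prof[i]) for i in k]
def line(pts):
    w=ray(s,pts,.05)[:,:2]
    for _ in range(3):
        c=w.mean(0); d=np.linalg.svd(w-c)[2][0]; n=np.array([-d[1],d[0]]); r=(w-c)@n
        w=w[abs(r)<max(2*np.std(r),2e-4)]
    return c,d*np.sign(d[0]+.3*d[1]),np.std(r)
L=[(cross(g[v,225:262],225)[0],v) for v in range(112,180)]
R=[(cross(g[v,295:325],295)[-1],v) for v in range(112,180)]
B=[(u,cross(g[170:200,u],170)[-1]) for u in range(250,308)]
T=[(u,cross(g[62:82,u],62)[0]) for u in list(range(241,258))+list(range(288,309))]
o={k:line(p) for k,p in dict(L=L,R=R,B=B,T=T).items()}
for k,(c,d,r) in o.items(): print(k,c.round(4),np.degrees(np.arctan2(d[1],d[0])).round(2),r.round(5))
yaw=np.mean([np.degrees(np.arctan2(o[k][1][1],o[k][1][0])) for k in'LR']); a=np.radians(yaw)
x=np.array([np.cos(a),np.sin(a)]);y=np.array([-x[1],x[0]])
f=lambda k,v:o[k][0]@v
print('yaw',yaw,'width',f('L',y)-f('R',y),'len',f('T',x)-f('B',x))
cx=(f('T',x)+f('B',x))/2-.016; cy=(f('L',y)+f('R',y))/2
seat=cx*x+cy*y; print('seat',seat, 'post from seat',seat+.05*x,'fromB',(f('B',x)+.033)*x+cy*y)
post=ray(s,[[392*.7,119*.7]],.102);k=ray(s,[[496*.7,131*.7]],.1223)
print('post',post,'knob',k); d=(k-post)[0,:2]; print(np.linalg.norm(d),'arm',np.degrees(np.arctan2(d@-y,d@-x)))
E
python3 fit.py
```

```text
L [0.5669 0.189 ] -10.88 6e-05
R [0.5517 0.1235] -10.93 5e-05
B [0.5249 0.1604] 79.3 9e-05
T [0.6221 0.1426] 79.24 0.0001
yaw -10.90753957511475 width 0.06711821796503731 len 0.09884014276730635
seat [0.55819189 0.15644903] post from seat [0.60728858 0.1469878 ] fromB [0.5577794  0.15652852]
post [[0.6077075 0.1464828 0.102    ]] knob [[0.59007567 0.09953624 0.1223    ]]
0.0501483876624612 arm 80.3227519239203
```

```bash
python3 -c "
from h import *
go(.5582+.0007*.982,.1564-.0007*.189,.09,-100.9)"
```

```text
yaw -102.08 z [-1.e-04 -2.e-04 -1.e+00] pos [0.5096 0.1649 0.2195] q6 1.97 t 4.8667
d [ 0.05   -0.0019  0.1295] tw -0.0206 alt 3.121
```

```bash
python3 -m creep '0.025 -0.001 0 -0.0206;0.05 -0.0019 0.01 -0.0206;0.05 -0.0019 0.04 -0.0206;0.05 -0.0019 0.07 -0.0206;0.05 -0.0019 0.1 -0.0206;0.05 -0.0019 0.12 -0.0206;0.05 -0.0019 0.1295 -0.0206;0.05 -0.0019 0.1295 -0.0206;0.05 -0.0019 0.1295 -0.0206;0.05 -0.0019 0.1295 -0.0206;0.05 -0.0019 0.1295 -0.0206;0.05 -0.0019 0.1295 -0.0206';  python3 -c "
from h import *
go(.5582+.0007*.982,.1564-.0007*.189,.0764,-100.9)"
```

```text
time_s: 5.87
position: [0.5592, 0.1573, 0.0913]
eef_rot: [0.996, -0.094, 0.001, -0.0]
contact_force: [0.4, 0.5, -1.1]
gripper_width: 0.0298
finger_force: 20.0
yaw -100.83 z [ 2.1e-03  2.0e-04 -1.0e+00] pos [0.5592 0.1573 0.0913] q6 1.92 t 5.8667
d [-0.0001  0.0011  0.0149] tw 0.0012 alt -3.14
```

```bash
python3 -m creep '0 0.001 0.005 0;0 0.001 0.01 0;0 0.001 0.012 0;0 0.001 0.013 0;0 0.001 0.013 0'; python3 -m creep '0 0 0.001 0;0 0 0.001 0;0 0 0.0015 0;0 0 0.0015 0';  python3 -c "
from h import *
go(.5582+.0007*.982,.1564-.0007*.189,.0764,-100.9)"
```

```text
time_s: 6.28
position: [0.5584, 0.1562, 0.0767]
eef_rot: [0.996, -0.094, -0.0, 0.0]
contact_force: [-0.7, -0.0, -0.4]
gripper_width: 0.0298
finger_force: 20.0
time_s: 6.62
position: [0.5586, 0.1562, 0.0764]
eef_rot: [0.996, -0.094, 0.0, -0.0]
contact_force: [-2.4, -0.9, 9.2]
gripper_width: 0.0301
finger_force: 20.0
yaw -100.83 z [ 6.e-04 -1.e-04 -1.e+00] pos [0.5586 0.1562 0.0764] q6 1.92 t 6.6167
d [ 0.0003 -0.0001 -0.    ] tw 0.0012 alt -3.14
```

Contact at the expected height. I'll release, lift, back off and look.

```bash
python3 -m creep '0 0 0 0;0 0 0 0;0 0 0 0;0 0 0 0' 142 20; python3 -m creep '0 0 -0.01 0;0 0 -0.04 0;-0.01 0 -0.08 0;-0.04 0 -0.12 0;-0.06 0 -0.13 0;-0.06 0 -0.13 0;-0.06 0 -0.13 0;-0.06 0 -0.13 0;-0.06 0 -0.13 0'; python3 - <<'E'
from h import *
import pickle
s=snap('wrist','w3.png');pickle.dump(s,open('w3.pkl','wb'))
u,v=proj(s,[[.5582,.1564,.08]])[0].astype(int);print(u,v)
i=s['image'][v-40:v+50,u-50:u+70]; print(v-40,u-50)
cv2.imwrite('pics/w3b.png',cv2.resize(i,(800,600),interpolation=cv2.INTER_CUBIC))
E
```

```text
time_s: 6.95
position: [0.5585, 0.1563, 0.0755]
eef_rot: [0.996, -0.094, 0.0, 0.0]
contact_force: [-0.4, 0.5, 0.7]
gripper_width: 0.0416
finger_force: 0.0
time_s: 7.7
position: [0.5, 0.1673, 0.2048]
eef_rot: [0.996, -0.095, -0.001, 0.0]
contact_force: [0.4, 0.3, -0.3]
gripper_width: 0.0422
finger_force: 0.0
277 139
99 227
```

View pics/w3b.png

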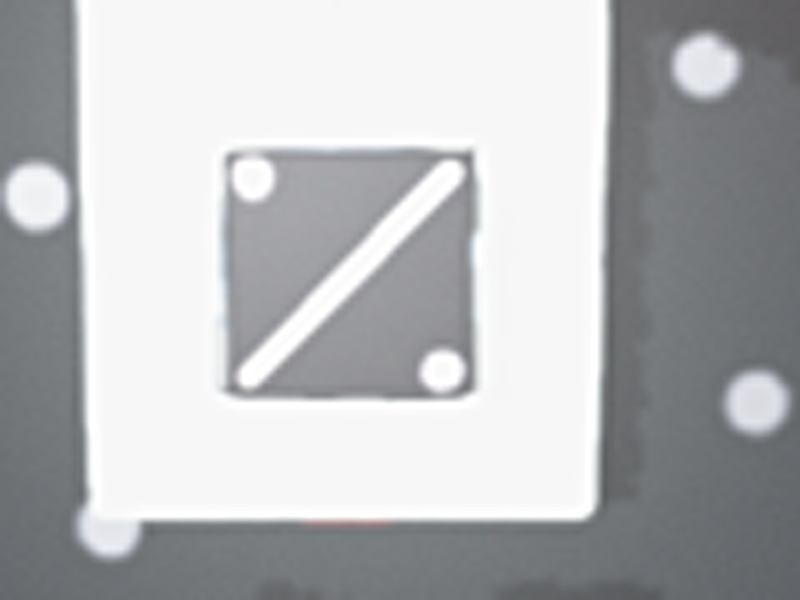

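The crop shows the cube standing square, with top corners at (226,150), (474,150), (474,398), (226,398). The platform's bottom corners are at (92,519) and (597,519).

```bash
python3 - <<'E'
from h import *
import pickle
s=pickle.load(open('w3.pkl','rb'))
px=lambda p:np.array(p,float)/6.667-.43+[227,99]
x=np.array([np.cos(np.radians(-10.9)),np.sin(np.radians(-10.9))]);y=np.array([-x[1],x[0]])
c=ray(s,px([[226,150],[474,150],[474,398],[226,398]]),.08)[:,:2]; q=ray(s,px([[92,519],[597,519],[84,275],[603,275]]),.05)[:,:2]
e=np.roll(c,-1,0)-c; print(np.linalg.norm(e,axis=1).round(4),(np.degrees(np.arctan2(e[:,1],e[:,0]))%90).round(1))
m=c.mean(0); print(m,'mount-frame off seat',(m-[.5582,.1564])@np.c_[x,y])
print('rel edges: x',m@x-(q[:2]@x).mean()-.033,'y',m@y-(q@y).mean())
go(.5901,.0995,.19,0)
E
```

```text
[0.0285 0.0283 0.0292 0.0283] [79.1 79.8 79.1 78.4]
[0.55772282 0.15546687] mount-frame off seat [-0.00029212 -0.00100652]
rel edges: x -0.00017114450255470426 y -0.0007809936883977353
yaw -100.86 z [-1.5e-03 -4.0e-04 -1.0e+00] pos [0.5    0.1673 0.2046] q6 1.96 t 7.75
d [0.1013 0.0496 0.0145] tw 1.3813 alt -1.76
```

```bash
python3 -m creep '0.02 0.01 0 -0.12;0.04 0.02 0 -0.24;0.06 0.03 0 -0.36;0.08 0.04 0 -0.48;0.1 0.0496 0 -0.6;0.1013 0.0496 0 -0.72;0.1013 0.0496 0 -0.84;0.1013 0.0496 0 -0.96;0.1013 0.0496 0 -1.08;0.1013 0.0496 0 -1.2;0.1013 0.0496 0 -1.32;0.1013 0.0496 0 -1.44'; python3 -m creep '0 0 0 -0.12;0 0 0 -0.24;0 0 0 -0.36;0 0 0 -0.48;0 0 0 -0.6;0 0 0 -0.72;0 0 0 -0.84;0 0 0 -0.96;0 0 0 -1.08;0 0 0 -1.2;0 0 0 -1.32;0 0 0 -1.44'; python3 -m creep '0 0 0 -0.12;0 0 0 -0.24;0 0 0 -0.36;0 0 0 -0.48;0 0 0 -0.6;0 0 0 -0.72;0 0 0 -0.84;0 0 0 -0.96;0 0 0 -1;0 0 0 -1'; python3 -c "
from h import *
go(.5901,.0995,.117,126)
s=snap('wrist','w4.png');print(proj(s,[[.5901,.0995,.1223],[.6075,.1467,.102]]))"
```

```text
time_s: 8.75
position: [0.5901, 0.0994, 0.2043]
eef_rot: [0.809, 0.588, -0.001, -0.0]
contact_force: [0.0, -0.3, -0.2]
gripper_width: 0.0423
finger_force: 0.0
time_s: 9.75
position: [0.5901, 0.0994, 0.2043]
eef_rot: [0.221, 0.975, -0.0, -0.001]
contact_force: [0.1, -0.3, -0.4]
gripper_width: 0.0423
finger_force: 0.0
time_s: 10.58
position: [0.59, 0.0994, 0.2044]
eef_rot: [-0.272, 0.962, 0.0, -0.001]
contact_force: [-0.9, -0.0, -0.7]
gripper_width: 0.0419
finger_force: 0.0
yaw 121.55 z [-1.8e-03 -2.0e-04 -1.0e+00] pos [0.59   0.0994 0.2044] q6 -2.06 t 10.5833
d [-0.0003 -0.      0.0874] tw -0.0776 alt 3.064
[[279.36215602 231.24792549]
 [318.94767191 271.79688251]]
```

```bash
python3 -m creep '0 0 0.03 0;0 0 0.055 0;0 0 0.07 0;0 0 0.078 0;0 0 0.083 0;0 0 0.0875 0;0 0 0.0875 0;0 0 0.0875 0'; python3 -m creep '0 0 0 0;0 0 0 0;0 0 0 0;0 0 0 0;0 0 0 0;0 0 0 0' 255 20; python3 -c "
from h import *
go(.5901,.0995,.117,126);print(env.get_state()['contact_force'],env.get_state()['wrist_torque'])"
```

```text
time_s: 11.3
position: [0.5901, 0.0997, 0.1187]
eef_rot: [-0.271, 0.963, -0.0, 0.0]
contact_force: [0.5, -0.1, 0.6]
gripper_width: 0.0422
finger_force: 0.0
time_s: 11.8
position: [0.5899, 0.0998, 0.1184]
eef_rot: [-0.271, 0.963, -0.0, 0.0]
contact_force: [0.1, 0.1, 2.6]
gripper_width: 0.0215
finger_force: 20.0
yaw 121.47 z [ 5.e-04 -0.e+00 -1.e+00] pos [0.5899 0.0998 0.1184] q6 -2.06 t 11.8
d [-0.0001 -0.0004  0.0014] tw -0.079 alt 3.063
[0.0825672  0.10692146 2.64948053] [0.22456707 0.02521216 0.02379827]
```

```bash
cat > arc.py <<'E'
from h import *
import sys
from scipy.spatial.transform import Rotation as Ro
end=float(sys.argv[1]);n=int(sys.argv[2])
st=env.get_state();R=Ro.from_quat(st['eef_rot']).as_matrix();p=np.array(st['position'])
post=np.array([.6075,.1467]);r=p[:2]-post;print('r',np.linalg.norm(r))
mx=np.radians(-10.9); th=(np.arctan2(r[1],r[0])-(mx+np.pi)+np.pi)%(2*np.pi)-np.pi
print('arm deg',np.degrees(th))
out=[]
for i in range(1,n+1):
    t=th+(np.radians(end)-th)*i/n
    q=post+.05*np.array([np.cos(mx+np.pi+t),np.sin(mx+np.pi+t)])
    d=R.T@np.r_[q-p[:2],0]; out.append('%.4f %.4f 0 %.3f'%(d[0],d[1],th-t))
print(';'.join(out))
E
python3 arc.py 38 12
```

```text
r 0.05010922654635411
arm deg 80.27700669110249
0.0017 0.0025 0 0.061;0.0034 0.0051 0 0.123;0.0049 0.0078 0 0.184;0.0062 0.0106 0 0.246;0.0074 0.0134 0 0.307;0.0083 0.0164 0 0.369;0.0091 0.0193 0 0.430;0.0097 0.0223 0 0.492;0.0102 0.0254 0 0.553;0.0104 0.0285 0 0.615;0.0105 0.0315 0 0.676;0.0103 0.0346 0 0.738
```

```bash
python3 -m creep '0.0017 0.0025 0 0.061;0.0034 0.0051 0 0.123;0.0049 0.0078 0 0.184;0.0062 0.0106 0 0.246;0.0074 0.0134 0 0.307;0.0083 0.0164 0 0.369;0.0091 0.0193 0 0.43;0.0097 0.0223 0 0.492;0.0102 0.0254 0 0.553;0.0104 0.0285 0 0.615;0.0105 0.0315 0 0.676;0.0103 0.0346 0 0.738'; python3 -c "
from h import *
st=env.get_state();print(st['contact_force'],st['wrist_torque'],st['q'][5])"; python3 arc.py 1 12
```

```text
time_s: 12.8
position: [0.563, 0.1236, 0.1184]
eef_rot: [0.096, 0.995, -0.0, 0.0]
contact_force: [-0.7, -3.0, 2.7]
gripper_width: 0.0216
finger_force: 20.0
[-0.73036558 -3.01301033  2.69892839] [-0.43841707 -0.0894368   0.0474132 ] -1.2766749923627414
r 0.050114617344220604
arm deg 38.293732396150205
0.0015 0.0022 0 0.054;0.0030 0.0045 0 0.108;0.0044 0.0068 0 0.163;0.0057 0.0092 0 0.217;0.0068 0.0117 0 0.271;0.0078 0.0142 0 0.325;0.0086 0.0168 0 0.380;0.0093 0.0194 0 0.434;0.0099 0.0221 0 0.488;0.0103 0.0248 0 0.542;0.0106 0.0275 0 0.597;0.0107 0.0302 0 0.651
```

```bash
python3 -m creep '0.0015 0.0022 0 0.054;0.003 0.0045 0 0.108;0.0044 0.0068 0 0.163;0.0057 0.0092 0 0.217;0.0068 0.0117 0 0.271;0.0078 0.0142 0 0.325;0.0086 0.0168 0 0.38;0.0093 0.0194 0 0.434;0.0099 0.0221 0 0.488;0.0103 0.0248 0 0.542;0.0106 0.0275 0 0.597;0.0107 0.0302 0 0.651'; python3 -c "
from h import *
st=env.get_state();print(st['contact_force'],st['wrist_torque'],st['q'][5])"; python3 arc.py -2 4
```

```text
time_s: 13.8
position: [0.5577, 0.1554, 0.1183]
eef_rot: [0.409, 0.913, -0.0, -0.0]
contact_force: [-2.1, -2.3, 3.5]
gripper_width: 0.0216
finger_force: 20.0
[-2.11021848 -2.34849917  3.48495053] [-0.32033773  0.29701766 -0.00890163] -0.5701660570171475
r 0.05053977763882728
arm deg 0.9321846178763358
-0.0000 0.0008 0 0.013;0.0004 0.0013 0 0.026;0.0007 0.0019 0 0.038;0.0011 0.0024 0 0.051
```

```bash
python3 -m creep '0.0002 0.0005 0 0.007;0.0004 0.001 0 0.014;0.0004 0.001 0 0.014'; python3 arc.py 0 1;  python3 -m creep '0.0003 0.0006 0 0.007;0.0005 0.0009 0 0.014;0.0005 0.0009 0 0.014'; python3 arc.py 0 1; python3 -c "
from h import *
st=env.get_state();print(st['contact_force'],st['wrist_torque'],st['q'][5])"
```

```text
time_s: 14.05
position: [0.558, 0.1564, 0.1182]
eef_rot: [0.413, 0.911, -0.0, -0.0]
contact_force: [-4.1, -1.2, 5.9]
gripper_width: 0.0216
finger_force: 20.0
r 0.05043629167055828
arm deg -0.20494184180624517
-0.0005 0.0001 0 -0.004
time_s: 14.3
position: [0.5582, 0.1573, 0.1182]
eef_rot: [0.42, 0.908, -0.0, -0.001]
contact_force: [-4.8, -1.9, 5.5]
gripper_width: 0.0213
finger_force: 20.0
r 0.05044184785332548
arm deg -1.263735440595531
-0.0010 -0.0006 0 -0.022
[-4.8389724  -1.94093647  5.4699688 ] [-0.20066603  0.86835723 -0.04306606] -0.5434127376285849
```

```bash
python3 -m creep '0.0006 -0.0003 -0.0005 0;0.0009 0.0002 -0.0005 0.007;0.0011 0.0006 -0.0005 0.014;0.0011 0.0006 -0.0005 0.014'; python3 arc.py 0 1;python3 -c "
from h import *
st=env.get_state();print(st['contact_force'],st['wrist_torque'])";  python3 -m creep '0.0003 0.0005 0 0.007;0.0005 0.0009 0 0.014;0.0005 0.0009 0 0.014'; python3 arc.py 0 1; python3 -c "
from h import *
st=env.get_state();print(st['contact_force'],st['wrist_torque'],st['q'][5])"
```

```text
time_s: 14.63
position: [0.5582, 0.1582, 0.1184]
eef_rot: [0.427, 0.904, -0.001, -0.0]
contact_force: [-3.7, -5.1, 1.8]
gripper_width: 0.0216
finger_force: 20.0
r 0.05059370341874691
arm deg -2.2864553020997835
-0.0017 -0.0012 0 -0.040
[-3.6920787  -5.06497127  1.83612859] [-0.98048269  0.51491352 -0.04523489]
time_s: 14.88
position: [0.5583, 0.1586, 0.1183]
eef_rot: [0.433, 0.901, -0.001, -0.001]
contact_force: [-3.8, -9.6, 2.6]
gripper_width: 0.0213
finger_force: 20.0
r 0.0506162635176893
arm deg -2.6518257209516247
-0.0019 -0.0014 0 -0.046
[-3.84888434 -9.63525977  2.56488303] [-1.92969276  0.80551213  0.00448477] -0.5101622424711082
```

```bash
python3 - <<'E'
from h import *
import pickle
w=snap('wrist','w5.png');s=snap('scene','s5.png');pickle.dump((w,s),open('w5.pkl','wb'))
P=[[.5582,.1564,.08],[.6075,.1467,.102]]
print(proj(s,P),proj(w,P))
u,v=proj(s,P)[0].astype(int)
a=cv2.resize(s['image'][v-35:v+35,u-25:u+45],(400,400),interpolation=cv2.INTER_CUBIC);print(u-25,v-35)
u,v=proj(w,P)[0].astype(int)
u0,v0=u-70,v-70
b=cv2.resize(w['image'][v0:v0+140,u0:u0+140],(400,400),interpolation=cv2.INTER_CUBIC);print(u0,v0,b.shape)
cv2.imwrite('pics/c5.png',np.hstack([a,b]))
E
```

```text
[[323.53882475 198.25645732]
 [331.94433798 207.52104561]] [[278.68550369 253.87102001]
 [337.22930302 333.16373682]]
298 163
208 183 (400, 400, 3)
```

View pics/c5.png

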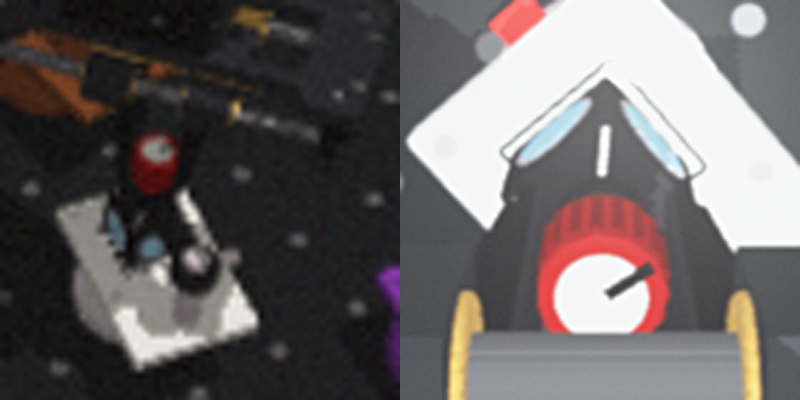

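The wrist crop shows the knob top centred near (601,298) with its mark pointing to (650,268). The cube is below, with the engraved outline showing an even gap along its two visible sides.

```bash
python3 - <<'E'
from h import *
import pickle
w,s=pickle.load(open('w5.pkl','rb'))
mx=np.radians(-10.9);x=np.array([np.cos(mx),np.sin(mx)]);y=np.array([-x[1],x[0]])
M=np.c_[x,y]
k=ray(w,[[(601-400)*.35+208-.3,298*.35+183-.3]],.1223);print('knob',k,(k[0,:2]-[.5582,.1564])@M)
o=ray(w,[[(q[0]-400)*.35+208-.3,q[1]*.35+183-.3] for q in [(502,152),(607,65),(704,165)]],.05)
print('outline mount frame',(o[:,:2]-[.5582,.1564])@M)
c=ray(w,[[(q[0]-400)*.35+208-.3,q[1]*.35+183-.3] for q in [(512,165),(606,78),(696,177)]],.0502)
print('cube base?',(c[:,:2]-[.5582,.1564])@M)
k2=ray(s,[[158/400*70+298,148/400*70+163]],.1223);print('knob S',(k2[0,:2]-[.5582,.1564])@M)
E
```

```text
knob [[0.55844951 0.15588577 0.1223    ]] [ 0.00034225 -0.00045777]
outline mount frame [[-0.01626527 -0.01704453]
 [-0.01623427  0.01493144]
 [ 0.0165754   0.01666167]]
cube base? [[-0.01242975 -0.01733338]
 [-0.01410921  0.01282464]
 [ 0.01759356  0.01341342]]
knob S [0.00030631 0.00181787]
```

```bash
python3 -m creep '-0.0008 -0.0014 0 0;-0.0008 -0.0014 0 0;-0.0008 -0.0014 0 0;-0.0008 -0.0014 0 0;-0.0008 -0.0014 0 0' 160 20; python3 -c "
from h import *
go(.5583,.1561,.118,38)
w=snap('wrist','w6.png')
hsv=cv2.cvtColor(w['image'],cv2.COLOR_BGR2HSV)
i=w['image'][v0:=225:345,208:348] if 0 else w['image'][215:315,208:348]
cv2.imwrite('pics/c6.png',cv2.resize(i,(700,500),interpolation=cv2.INTER_CUBIC))
st=env.get_state();print(st['contact_force'],st['wrist_torque'])"
```

```text
time_s: 15.4
position: [0.5586, 0.1584, 0.1186]
eef_rot: [0.433, 0.901, 0.0, 0.0]
contact_force: [0.8, 0.2, -0.1]
gripper_width: 0.0354
finger_force: 0.0  File "<string>", line 6
    i=w['image'][v0:=225:345,208:348] if 0 else w['image'][215:315,208:348]
                        ^
SyntaxError: invalid syntax
```

```bash
python3 -c "
from h import *
import pickle
go(.5583,.1561,.118,38)
w=snap('wrist','w6.png');pickle.dump(w,open('w6.pkl','wb'))
i=w['image'][215:315,208:348]
cv2.imwrite('pics/c6.png',cv2.resize(i,(700,500),interpolation=cv2.INTER_CUBIC))"
```

```text
yaw 38.69 z [ 4.e-04  1.e-04 -1.e+00] pos [0.5586 0.1584 0.1186] q6 -0.51 t 15.4
d [-0.0016 -0.0017  0.0006] tw 0.0121 alt -3.13
```

View pics/c6.png

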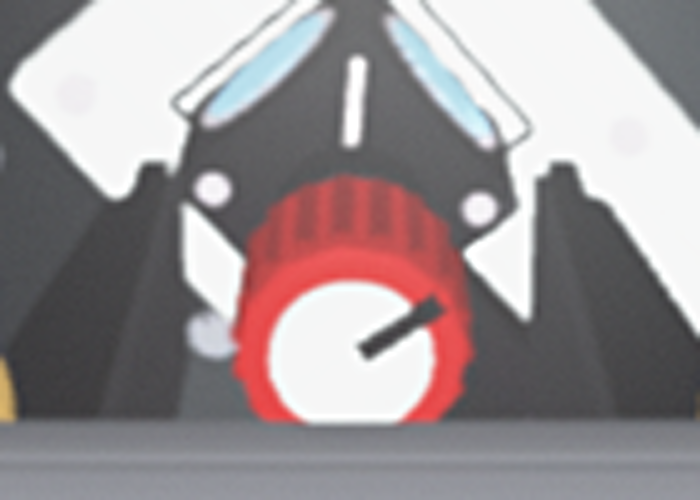

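The crop shows the knob top centred at about (352,360) (5x, offset (208,215)), the mark at (437,303), and the finger inner edges at x of about 178 and 530. I'll compare that with where the TCP projects.

```bash
python3 - <<'E'
from h import *
import pickle
from scipy.spatial.transform import Rotation as Ro
w=pickle.load(open('w6.pkl','rb'));st=env.get_state();p=np.array(st['position']);R=Ro.from_quat(st['eef_rot']).as_matrix()
K,D,T=cam(w); print('cx',K[0,2],'axis in tool frame',(R.T@T[:3,:3].T).round(3).tolist(),'cam pos tool',R.T@(-T[:3,:3].T@T[:3,3]-p))
print('TCP axis at z .1225:',proj(w,[[*p[:2],.1225]]),'at .105',proj(w,[[*p[:2],.105]]))
f=p+R@np.array([[10e-3,.0177,.0135],[10e-3,-.0177,.0135]]).T.T[0]
print([proj(w,p+R@np.array([.01,sg*.0177,.0135])) for sg in(-1,1)])
# red blob in w4 (knob before grasp)
for n,(a,b) in dict(w4=(279,231)).items():
    i=cv2.imread(f'pics/{n}.png');h=cv2.cvtColor(i,cv2.COLOR_BGR2HSV)
    m=((h[...,0]<8)|(h[...,0]>172))&(h[...,1]>120)
    v,u=np.nonzero(m[b-45:b+45,a-45:a+45]);print(n,'red cols',u.min()+a-45,u.max()+a-45,'rows',v.min()+b-45,v.max()+b-45)
E
```

```text
cx 279.12185355779746 axis in tool frame [[-0.001, -0.967, -0.256], [1.0, -0.001, 0.0], [-0.0, -0.256, 0.967]] cam pos tool [ 0.07188651 -0.00099454 -0.15654913]
TCP axis at z .1225: [[281.26975415 282.65367993]] at .105 [[281.05390559 267.94373824]]
[array([[246.14404789, 249.68752878]]), array([[316.00688819, 249.63597177]])]
w4 red cols 264 295 rows 211 246
```

```bash
cat > st.py <<'E'
from h import *
from scipy.spatial.transform import Rotation as Ro
st=env.get_state();R=Ro.from_quat(st['eef_rot']).as_matrix();f=np.array(st['contact_force']);t=np.array(st['wrist_torque'])
mx=np.radians(-10.9);x=np.array([np.cos(mx),np.sin(mx),0]);y=np.array([-x[1],x[0],0])
print('t %.2f yaw %.2f pos'%(st['time_s'],np.degrees(np.arctan2(R[1,1],R[0,1]))),np.round(st['position'],4),'F mount',(f@x).round(1),(f@y).round(1),f[2].round(1),'T',t.round(3),'mount axes in tool',(R.T@x)[:2].round(2),(R.T@y)[:2].round(2),'q6',round(st['q'][5],2))
E
python3 -m creep '-0.0008 0 0 0;-0.0008 0 0 0;-0.0008 0 0 0' 160 25;python3 st.py; python3 -m creep '0 0 0 0;0 0 0 0;0 0 0 0;0 0 0 0;0 0 0 0' 255 25; python3 st.py; python3 -m creep '0 0 0 0.06;0 0 0 0.12;0 0 0 0.18;0 0 0 0.18';python3 st.py;python3 -m creep '0 0 0 0.06;0 0 0 0.12;0 0 0 0.18;0 0 0 0.18';python3 st.py
```

```text
time_s: 15.7
position: [0.5589, 0.1576, 0.1186]
eef_rot: [0.433, 0.901, -0.0, 0.0]
contact_force: [-0.2, -0.2, 0.2]
gripper_width: 0.0352
finger_force: 0.0
t 15.70 yaw 38.68 pos [0.5589 0.1576 0.1186] F mount -0.1 -0.2 0.2 T [ 0.019 -0.159  0.04 ] mount axes in tool [-0.76  0.65] [0.65 0.76] q6 -0.51
time_s: 16.12
position: [0.5587, 0.1574, 0.1186]
eef_rot: [0.433, 0.901, -0.0, -0.0]
contact_force: [-1.4, -1.9, 1.7]
gripper_width: 0.0212
finger_force: 25.0
t 16.12 yaw 38.68 pos [0.5587 0.1574 0.1186] F mount -1.0 -2.2 1.7 T [-0.218  0.092 -0.026] mount axes in tool [-0.76  0.65] [0.65 0.76] q6 -0.51
time_s: 16.45
position: [0.5588, 0.1575, 0.1186]
eef_rot: [0.513, 0.858, -0.0, -0.0]
contact_force: [-1.3, -1.9, 1.6]
gripper_width: 0.0214
finger_force: 25.0
t 16.45 yaw 28.22 pos [0.5588 0.1575 0.1186] F mount -0.9 -2.1 1.6 T [-0.193  0.1   -0.005] mount axes in tool [-0.63  0.78] [0.78 0.63] q6 -0.33
time_s: 16.78
position: [0.5589, 0.1575, 0.1186]
eef_rot: [0.588, 0.809, -0.0, 0.0]
contact_force: [-1.1, -1.8, -0.1]
gripper_width: 0.021
finger_force: 25.0
t 16.78 yaw 18.01 pos [0.5589 0.1575 0.1186] F mount -0.7 -2.0 -0.1 T [-0.23   0.017  0.009] mount axes in tool [-0.48  0.88] [0.88 0.48] q6 -0.15
```

```bash
for i in 1 2; do :; done; python3 -m creep '0 0 0 0.08;0 0 0 0.16;0 0 0 0.24;0 0 0 0.24'>/dev/null;python3 st.py;python3 -m creep '0 0 0 0.08;0 0 0 0.16;0 0 0 0.16'>/dev/null;python3 st.py;python3 -m creep '0 0 0 0.08;0 0 0 0.16;0 0 0 0.16'>/dev/null;python3 st.py
```

```text
t 17.12 yaw 4.28 pos [0.559  0.1575 0.1186] F mount 0.6 -1.3 -0.4 T [-0.206 -0.133  0.042] mount axes in tool [-0.26  0.97] [0.97 0.26] q6 0.09
t 17.37 yaw -4.80 pos [0.5591 0.1575 0.1186] F mount 1.9 -1.7 -1.5 T [-0.159 -0.224 -0.083] mount axes in tool [-0.11  0.99] [0.99 0.11] q6 0.24
t 17.62 yaw -13.91 pos [0.5591 0.1575 0.1186] F mount 1.1 -2.2 -1.5 T [-0.321 -0.309 -0.055] mount axes in tool [0.05 1.  ] [ 1.   -0.05] q6 0.4
```

```bash
python3 -m creep '0 0 0.0002 0.08;0 0 0.0002 0.16;0 0 0.0002 0.16'>/dev/null;python3 st.py;python3 -m creep '0 0 0 0.08;0 0 0 0.16;0 0 0 0.16'>/dev/null;python3 st.py;python3 -m creep '0 0 0 0.08;0 0 0 0.16;0 0 0 0.16'>/dev/null;python3 st.py
```

```text
t 17.87 yaw -23.03 pos [0.5592 0.1575 0.1185] F mount 2.0 -2.2 -1.3 T [-0.415 -0.379 -0.037] mount axes in tool [0.21 0.98] [ 0.98 -0.21] q6 0.56
t 18.12 yaw -32.17 pos [0.5592 0.1574 0.1184] F mount 2.3 -1.2 -0.6 T [-0.484 -0.519  0.025] mount axes in tool [0.36 0.93] [ 0.93 -0.36] q6 0.72
t 18.37 yaw -41.32 pos [0.5592 0.1574 0.1184] F mount 2.6 -1.7 -1.4 T [-0.582 -0.594 -0.006] mount axes in tool [0.51 0.86] [ 0.86 -0.51] q6 0.88
```

```bash
cat > mark.py <<'E'
from h import *
w=snap('wrist'); i=w['image'][265:299,258:300].astype(int)
lum=i.max(2); V,U=np.mgrid[265:299,258:300]; r=np.hypot(U-278.4,V-287)
m=(lum<130)&(r<16)
a=np.arctan2(-(V[m]-287.),U[m]-278.4)
print('mark n',m.sum(),'centroid',U[m].mean().round(2),V[m].mean().round(2),'ang',np.degrees(np.arctan2(np.sin(a).mean(),np.cos(a).mean())).round(1))
E
sed 's/w=snap(.wrist.)/w=dict(image=cv2.imread("pics\/w6.png"))/' mark.py > mark0.py; python3 mark0.py; python3 mark.py
python3 -m creep '0 0 0.0001 0.08;0 0 0.0001 0.16;0 0 0.0001 0.16'>/dev/null;python3 st.py;python3 -m creep '0 0 0 0.08;0 0 0 0.16;0 0 0 0.16'>/dev/null;python3 st.py; python3 mark.py
```

```text
mark n 42 centroid 285.74 281.48 ang 37.7
mark n 34 centroid 286.06 280.56 ang 40.9
t 18.67 yaw -50.50 pos [0.5595 0.1577 0.1185] F mount 5.4 -0.1 -1.8 T [-0.254 -0.965  0.272] mount axes in tool [0.64 0.77] [ 0.77 -0.64] q6 1.04
t 18.92 yaw -59.67 pos [0.5594 0.1575 0.1186] F mount 5.9 -1.9 1.4 T [-0.627 -0.768  0.135] mount axes in tool [0.75 0.66] [ 0.66 -0.75] q6 1.2
mark n 38 centroid 285.13 278.92 ang 50.7
```

The mark slipped about 10° in the grip with a torque peak of 0.27 N m, so the screw is seated. I'll back off a quarter turn, relieving the side load on the way, and check the mark for slip.

```bash
python3 -m creep '0 0 0 -0.04;0 0 0 -0.08;0 0 0 -0.08'>/dev/null;python3 st.py; python3 mark.py; python3 -m creep '0.0002 0.0002 0 -0.06;0.0005 0.0004 0 -0.12;0.0005 0.0004 0 -0.18;0.0005 0.0004 0 -0.24;0.0005 0.0004 0 -0.32;0.0005 0.0004 0 -0.32'>/dev/null;python3 st.py; python3 mark.py
```

```text
t 19.22 yaw -54.79 pos [0.5594 0.1575 0.1186] F mount 4.0 -2.7 1.3 T [-0.59  -0.804  0.024] mount axes in tool [0.69 0.72] [ 0.72 -0.69] q6 1.12
mark n 34 centroid 285.0 279.18 ang 50.4
t 19.77 yaw -36.54 pos [0.5594 0.1576 0.1185] F mount 1.4 -0.3 3.5 T [-0.278 -0.229 -0.006] mount axes in tool [0.43 0.9 ] [ 0.9  -0.43] q6 0.8
mark n 40 centroid 284.95 279.15 ang 50.6
```

```bash
python3 -m creep '0.0003 -0.0002 0 -0.1;0.0003 -0.0002 -0.0001 -0.2;0.0003 -0.0002 -0.0001 -0.3;0.0003 -0.0002 -0.0001 -0.4;0.0003 -0.0002 -0.0001 -0.5;0.0003 -0.0002 -0.0001 -0.6;0.0003 -0.0002 -0.0002 -0.7;0.0003 -0.0002 -0.0002 -0.8;0.0003 -0.0002 -0.0002 -0.9;0.0003 -0.0002 -0.0002 -1;0.0003 -0.0002 -0.0002 -1.1;0.0003 -0.0002 -0.0002 -1.175'>/dev/null;python3 -m creep '0 0 0 0;0 0 0 0;0 0 0 0'; python3 st.py; python3 mark.py; python3 - <<'E'
from h import *
w=snap('wrist','w7.png'); cv2.imwrite('pics/c7.png',cv2.resize(w['image'][165:315,180:380],(800,600),interpolation=cv2.INTER_CUBIC))
E
```

```text
time_s: 21.07
position: [0.5587, 0.1578, 0.1186]
eef_rot: [0.497, 0.867, -0.001, -0.001]
contact_force: [-3.0, -2.8, 5.5]
gripper_width: 0.0212
finger_force: 25.0
t 21.07 yaw 30.33 pos [0.5587 0.1578 0.1186] F mount -2.4 -3.3 5.5 T [-0.546  0.349  0.025] mount axes in tool [-0.66  0.75] [0.75 0.66] q6 -0.37
mark n 42 centroid 284.71 279.31 ang 51.5
```

View pics/c7.png

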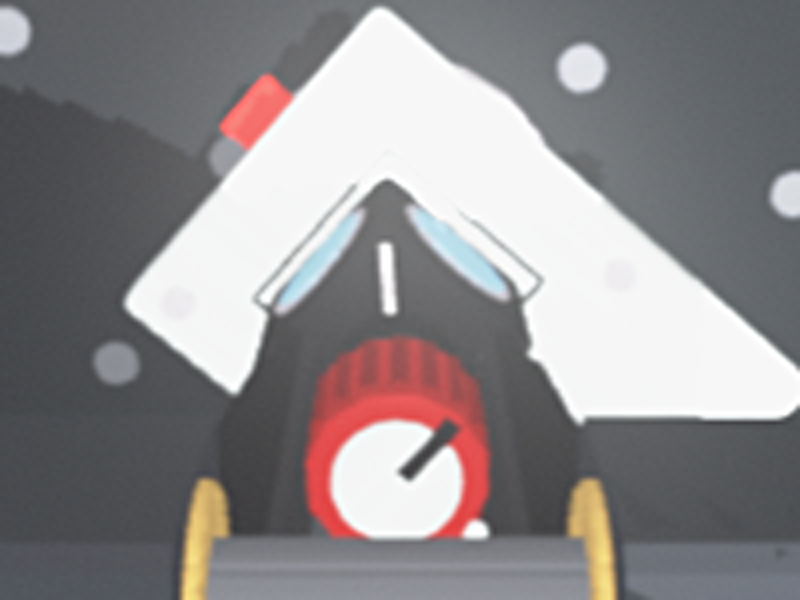

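The crop shows the cube square inside the outline, the knob held and its mark unslipped since seating. Gripper travel since seating is 90.0°. I'll ease the downward push and hand in.

```bash
python3 -m creep '0 0 -0.0005 0;0 0 -0.0005 0;0 0 -0.0005 0'>/dev/null; python3 st.py; python3 -c "
from plant import env
print(env.job_done())"
```

```text
t 21.42 yaw 30.35 pos [0.5587 0.1578 0.1187] F mount -3.6 -3.4 2.5 T [-0.549  0.67   0.013] mount axes in tool [-0.66  0.75] [0.75 0.66] q6 -0.37
the job is handed in; nothing more can be done
None
```

I handed the job in at 21.4 s: the cube stands square inside the outline (about 1 mm off centre), the clamp arm is at its stop, and the thumbscrew was seated, backed off a quarter turn (90°) and is still held; the hand-in gave no verdict.

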